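# Load check of a sprung tensioner arm with drag-hand reading

## Task

Check the sprung belt-tensioner arm on the stand: first push the drag hand, left standing up the scale by the last test, down by its knob until it lies on the pointer at zero. Then press down on the roller, building up slowly without overshoot to a steady 12 N held for about two seconds, so that the pointer carries the drag hand up the scale, and let the arm rise slowly back to its stop, leaving the drag hand standing at the deflection reached. Work gently (never push anything with more than 16 N, never let the arm fly back) and leave the petri dish, vial and dropper bottle where they are.

Things in the scene. Friction and masses are not known exactly. Their poses are not given: they have to be found in the camera images.
- stand: Fixed stand: foot plate 110 x 290 x 12 mm, pillar, white scale plate at right (top 158 mm up, front 10 mm behind the origin); nothing else above 175 mm. Origin: on the worktop below the pivot; x to the stand's back (away from the robot at yaw 0), y to its left, z up. Arm and drag hand turn about one pivot axis along x, 100 mm above the worktop. Scale lines every 0.05 rad, long ones every 0.1.
- tension_arm (a joint): Angle (rad) of the dark steel sprung arm. 0: against its upper stop, roller end (left) 0.14 rad above level. Grows to 0.56 as the roller goes down and the pointer (right) up. A preloaded spring lifts it: 2 to 8 N on the roller start it, then 0.2 N more per mm, plus 1 N when it carries the drag hand. The roller's weight is not known, so neither is the deflection at 12 N (0.1 to 0.45).
- drag_hand (a joint): Angle (rad) of the thin brass drag hand in front of the pointer, on the same scale. 0: its needle lies over the resting pointer, on the pointer's driving pin and a rubber stop. Grows upward to 0.56. Friction holds it where it is left (1 N at its knob moves it); the rising pointer pushes it up and does not take it down again.
- roller (a point): Centre of the steel roller at the arm's left end: 50 mm diameter, 32 mm long, axis along the stand's x, 24 mm in front of the origin, turning freely. Press on its top, 25 mm above this point. It moves on a circle of 110 mm radius about the pivot.
- drag_knob (a point): Centre of the drag hand's black finger knob, a round bar 14 mm in diameter, 35 mm long along the stand's x, 28 mm in front of the origin. Press on its top, 7 mm above this point. It moves on a circle of 125 mm radius about the pivot, at the right: level with the pivot when the drag hand reads 0, higher by that angle otherwise.
- pointer_tip (a point): Tip of the arm's steel pointer, in front of the scale, 113 mm right of the pivot.
- drag_tip (a point): Tip of the drag hand's needle, 113 mm from the pivot and 11 mm in front of the pointer tip when both read the same.
- petri: Lidded petri dish, 68 mm diameter, 15 mm high, lying in front of the stand; leave it. Origin: centre of its underside.
- vial: Specimen vial with a blue cap, 23 mm diameter, 60 mm high, standing in front of the stand; leave it. Origin: centre of its underside.
- dropper: Dropper bottle, 33 mm diameter, 85 mm high, standing behind the stand; leave it. Origin: centre of its underside.

How it is judged:
By the outcome, as a careful person would: the job done as asked, in the order asked, and still so for the second after the job is handed in, with the robot touching nothing.
It also fails if it takes over 64 s, if anything falls off the work surface, if the arm or the gripper's body presses on something with over 40 N, if the wrist force passes 120 N, or if a joint passes its speed limit or range.

## Robot

A 6-joint arm with a two-finger parallel gripper is mounted at the origin on a cart in front of the work surface, level with it; the furniture and walls round the work are solid. World frame = base frame: x ahead of the robot, y to its left, z up, the work surface at z = 0. Lengths are in mm, angles in rad, forces in N, time in s.
With the tool pointing down it reaches from about 325 to 750 mm from the base axis. Payload 7.6 kg.
Tool frame: the origin (TCP) lies at the very end of the fingers, on their centre line; the grasp point (between the pads) lies 19 mm behind it; z points along the fingers, y is the line along which they close (so a half turn about z gives the same grasp; the last joint's range is limited). The gripper opens to 85 mm and grips with 20 to 120 N. Pads are 22 mm wide; open, the fingers measure 114 mm over their backs; the gripper's body (76 mm by 85 mm) begins 54 mm behind the grasp point. The pads swing forward as they close: fully open they stand 13 mm farther back than shut.
Start: joints at [1.248, 0.052, 1.401, -0, 1.689, -0.07], TCP at [131.293, 508.338, 231.323] pointing down, gripper open.
Joint ranges: [-2.9, 2.9], [-0.91, 2.17], [0.12, 2.37], [-1.06, 4.2], [0.26, 2.73], [-2.93, 2.93]. Speed limits (rad/s): [2.57, 2.57, 3.01, 3.14, 3.14, 3.14].

## Interface

Orientations are given as a unit quaternion [x, y, z, w].
In Python, from workcell import arm gives the robot as it stands.
- The arm moves only by the tool arm_command, never from a script. Its argument "moves" is a list of rows, each a list of 3 entries, a list of its own where there are three numbers: the shift along the tool's x, y, z in mm, then the turn, a rotation vector about the tool's x, y, z in degrees, then the closure, from 0 (fully open) to 1 (shut). In form: [[[tx, ty, tz], [ax, ay, az], claw], ...]. A call has 1 to 20 rows; each row is the pose to reach, as a shift and turn from the pose commanded when the call began, along the tool's axes at that moment; what a row does not reach only later rows make up. A row lasts 1/8 s, in which the tool goes at most 62.5 mm and 10.7 degrees, less where a joint would pass 70% of its speed; a pose out of reach is approached as far as the arm can. A call with a gripper value outside its range is refused whole. The fingers move at their own pace and stop on an object; "newtons" is the grip in N (left out, the last holds). Time passes only in rows, so rows that repeat a pose let the fingers close. It gives the time, the measured TCP pose, the force, the opening and the grip force at its end, in the units of the state.
- arm.read_state(): the state, without advancing time (a new reading comes with each control period).
- arm.capture(name): name is "scene" or "top" or "wrist"; returns a dict with "color" (420x560x3 uint8, red, green, blue), "z_map" (420x560 float32, mm along the optical axis (not along the pixel's ray), 0 where there is no reading), "fov_y" (degrees; the focal length in pixels is half the picture's height over the tangent of half this angle, whatever the lens; pixels are square), "cx", "cy" (the principal point, pixels), "origin" and "attitude" of the camera in the world; the wrist camera has in their place "T_tool_cam" (4x4, takes a point from camera to tool coordinates, whose origin is the TCP and whose axes are the flange's). Camera axes: x right, y up, looking along -z (the intrinsics and any distortion apply to the point x, -y, -z); pixel columns grow to the right and rows downward; lengths in mm; the calibration is good to about 2 mm. A picture is of the moment at which its call begins: read the wrist's pose just before it.
- arm.finish_job(): hands the job in; it is judged then, once.
The state is a dict: "time_s": time; "joint_pos": joint angles; "qvel": joint speeds; "joint_efforts": joint torques, N m; "position": TCP position; "ee_rot": TCP orientation; "wrist_force": force on the tool from outside, world axes, zero at the start; "ft_torque": the same for the moment, N m; "opening": finger opening in mm; "finger_force": force on a finger pad.
Only numpy, scipy, OpenCV 4.12 (cv2) and the standard library are available. Lean on these libraries where they do the work, as an engineer would, in place of code of your own. Each camera call takes 0.05 s, during which the arm holds its last target. There are 200 camera calls.

## Working session

There is one attempt and no reset: what is moved stays moved. The work goes in short steps, Python scripts to look and compute and a tool call to move; the robot and the scene stay as the last step left them, time stands still between calls to the robot, and variables do not carry over. Pictures are saved under pics/ and viewed, at most 10 in all, crops included, and the job is handed in when it is done.

Besides the shell and the picture viewer there is one more tool, called after "Emit:" as name(argument=value, ...), one argument or row to a line, values as JSON. arm_command: Moves the arm, as the interface text tells. Its arguments: {"type":"object","properties":{"moves":{"type":"array"},"newtons":{"type":"number"}},"required":["moves"]}

```bash
mkdir -p pics
cat > h.py <<'E'
import numpy as np, cv2
from workcell import arm
from scipy.spatial.transform import Rotation as R
def cap(n):
    s=arm.read_state(); c=arm.capture(n)
    if n=="wrist":
        T=np.eye(4);T[:3,:3]=R.from_quat(s["ee_rot"]).as_matrix();T[:3,3]=s["position"]
        T=T@np.array(c["T_tool_cam"])
    else:
        T=np.eye(4);a=np.array(c["attitude"]);T[:3,:3]=a if a.shape==(3,3) else R.from_quat(a).as_matrix();T[:3,3]=c["origin"]
    c["T"]=T;c["f"]=210/np.tan(np.radians(c["fov_y"]/2));return c
def pts(c):
    v,u=np.mgrid[0:420,0:560];z=c["z_map"]
    P=np.stack([(u-c["cx"])/c["f"]*z,-(v-c["cy"])/c["f"]*z,-z],-1)
    return P@c["T"][:3,:3].T+c["T"][:3,3]
E
python3 - <<'E'
from h import *
ims=[]
for n in ["scene","top"]:
    c=cap(n);np.savez(f"pics/{n}.npz",**{k:v for k,v in c.items()})
    print(n,[k for k in c],c["fov_y"],c["cx"],c["cy"],c["T"].round(3).tolist(),{k:v for k,v in c.items() if k not in("color","z_map","T")})
    cv2.imwrite(f"pics/{n}.png",cv2.resize(c["color"][:,:,::-1],(800,600)))
print(arm.read_state())
E
```

```text
scene ['color', 'z_map', 'fov_y', 'cx', 'cy', 'origin', 'attitude', 'T', 'f'] 51.187418201705384 279.27654006744746 213.0606175447214 [[0.896, 0.325, -0.303, 259.793], [-0.444, 0.624, -0.643, -533.548], [-0.02, 0.71, 0.704, 693.894], [0.0, 0.0, 0.0, 1.0]] {'fov_y': 51.187418201705384, 'cx': 279.27654006744746, 'cy': 213.0606175447214, 'origin': array([ 259.79287413, -533.547662  ,  693.89445144]), 'attitude': array([ 0.3766803 , -0.07887215, -0.21421416,  0.89777694]), 'f': np.float64(438.4273404169648)}
top ['color', 'z_map', 'fov_y', 'cx', 'cy', 'origin', 'attitude', 'T', 'f'] 57.34052311010727 278.2245962685374 210.7448526670713 [[0.019, 0.997, -0.078, 448.459], [-0.999, 0.016, -0.043, -20.668], [-0.042, 0.079, 0.996, 933.944], [0.0, 0.0, 0.0, 1.0]] {'fov_y': 57.34052311010727, 'cx': 278.2245962685374, 'cy': 210.7448526670713, 'origin': array([448.45850093, -20.66842885, 933.94399228]), 'attitude': array([ 0.04269711, -0.01273996, -0.70030298,  0.71245378]), 'f': np.float64(384.04593352344756)}
{'time_s': 0.1, 'joint_pos': array([ 1.24769008e+00,  5.27787919e-02,  1.40161780e+00, -3.69188066e-06,
        1.68863343e+00, -7.02900270e-02]), 'qvel': array([-0.0007286 , -0.00014258, -0.00128762, -0.00247433,  0.00050552,
       -0.00067055]), 'joint_efforts': array([ 9.29582638e-04, -3.82581067e+01, -3.60985208e+01, -1.09383823e-04,
        4.69389241e-03,  7.10179393e-05]), 'position': array([131.20497133, 508.05563319, 230.55676196]), 'ee_rot': array([ 1.26071916e-01,  9.92020844e-01, -7.05182558e-04, -1.38655761e-04]), 'wrist_force': array([-0.5415898 , -0.51685555, -0.17912889]), 'ft_torque': array([-0.01197025, -0.01610035, -0.00221612]), 'finger_force': 0.0, 'opening': 85.69305226559794}
```

View pics/scene.png

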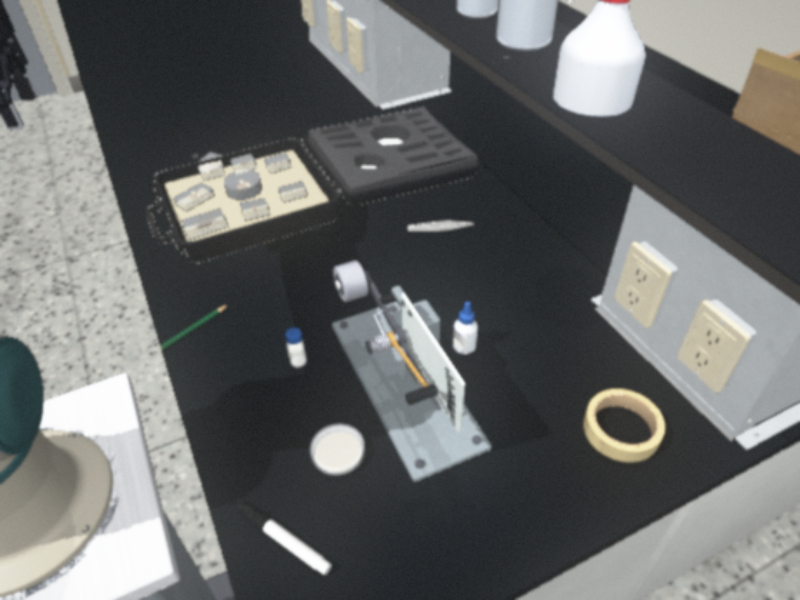

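View pics/top.png

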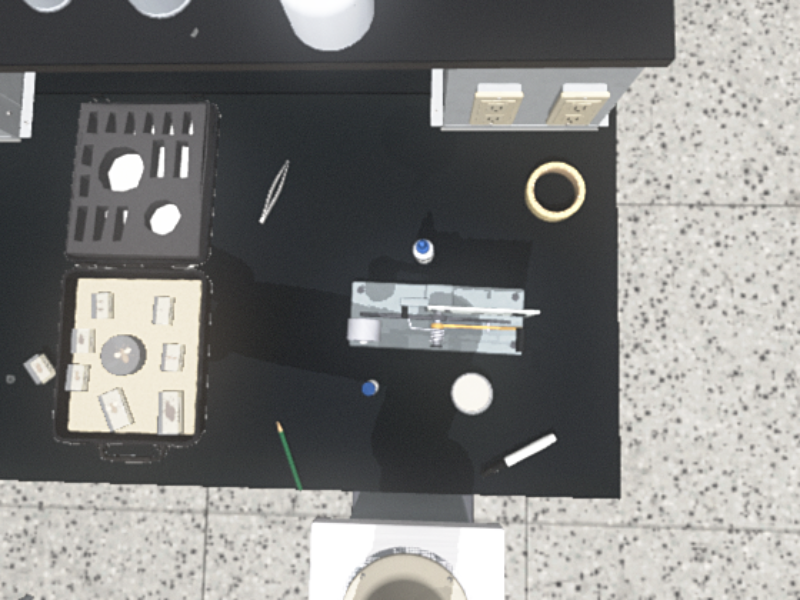

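The scene view shows the roller at about (350,281), the knob at (420,394) and the brass needle between (390,335) and (428,385). The top view shows the roller at (364,332), the knob at (519,340), the foot plate spanning (350–524, 282–354), the vial at (370,388) and the petri dish at (472,393).

Run:
```python
from h import *
c=dict(np.load("pics/top.npz"));P=pts(c);s=.7
hsv=cv2.cvtColor(c["color"],cv2.COLOR_RGB2HSV);v,u=np.mgrid[0:420,0:560]
box=lambda a,b,d,e:(u>a*s)&(u<d*s)&(v>b*s)&(v<e*s)&(c["z_map"]>0)
Z=P[...,2]
# foot plate
m=box(340,270,535,365)&(abs(Z-12)<5)
r=cv2.minAreaRect(P[m][:,:2].astype(np.float32));print("foot",r,m.sum(),Z[m].mean())
print("corners",cv2.boxPoints(r).round(1).tolist())
m=box(335,305,390,360)&(Z>100);q=P[m];print("roller",m.sum(),q.min(0),q.max(0),np.median(q,0))
m=box(420,300,550,322)&(Z>145);q=P[m];r=np.polyfit(q[:,1],q[:,0],1);print("plate",m.sum(),q.min(0),q.max(0),r,np.median(q,0))
def brass(c,bx):
    h=cv2.cvtColor(c["color"],cv2.COLOR_RGB2HSV)
    return (h[...,0]>8)&(h[...,0]<25)&(h[...,1]>110)&bx
m=brass(c,box(420,310,525,340));q=P[m];print("brass",m.sum());o=q[np.argsort(q[:,1])];print(o[::8].round(0).tolist())
m=box(505,325,530,358)&(Z>60);print("knob",m.sum(),P[m].mean(0),P[m].min(0),P[m].max(0))
c2=dict(np.load("pics/scene.npz"));P2=pts(c2)
b2=(u>370*s)&(u<450*s)&(v>320*s)&(v<410*s)
m=brass(c2,b2);q=P2[m];o=q[np.argsort(q[:,1])];print("brass2",m.sum(),o[::10].round(0).tolist())
m=(c2["color"].max(-1)<70)&(u>400*s)&(u<440*s)&(v>380*s)&(v<408*s)&(P2[...,2]>60);q=P2[m];print("knob2",m.sum(),q.mean(0),q.min(0),q.max(0))
m=(u>330*s)&(u<372*s)&(v>258*s)&(v<304*s)&(P2[...,2]>60);q=P2[m];print("roller2",m.sum(),q.mean(0),q.min(0),q.max(0))
for n,cc,a in(("top",c,(400,270,560,370)),("scene",c2,(330,260,490,480))):
    x=[int(k*s) for k in a];im=cc["color"][x[1]:x[3],x[0]:x[2],::-1];k=min(780/im.shape[1],580/im.shape[0]);cv2.imwrite(f"pics/{n}_crop.png",cv2.resize(im,None,fx=k,fy=k,interpolation=cv2.INTER_CUBIC))
```

```text
foot ((495.7208251953125, -46.10832214355469), (289.54248046875, 109.98387145996094), 88.1650161743164) 3677 11.783542432398722
corners [[436.1000061035156, -189.0], [546.0, -192.60000610351562], [555.2999877929688, 96.80000305175781], [445.3999938964844, 100.30000305175781]]
roller 438 [451.18468219  27.26873291 109.1855198 ] [496.09800012  88.73978344 143.26044328] [471.8703366   59.27640304 134.74926795]
plate 195 [ 495.73778548 -185.77610553  145.06859577] [504.15045801 -31.34019309 161.15196235] [2.80080003e-02 5.03120830e+02] [ 500.02783134 -106.14595654  157.34353481]
brass 46
[[474.0, -158.0, 134.0], [476.0, -147.0, 125.0], [476.0, -123.0, 116.0], [478.0, -90.0, 111.0], [477.0, -50.0, 111.0], [477.0, -41.0, 107.0]]
knob 140 [ 461.98301387 -161.15619394  139.76664014] [ 443.02966032 -171.79858051  120.4341826 ] [ 478.20496758 -144.92259957  145.87167929]
brass2 110 [[260.0, -534.0, 694.0], [475.0, -130.0, 116.0], [476.0, -120.0, 115.0], [486.0, -112.0, 96.0], [479.0, -103.0, 111.0], [476.0, -95.0, 109.0], [476.0, -86.0, 111.0], [478.0, -73.0, 107.0], [478.0, -58.0, 105.0], [478.0, -51.0, 106.0], [475.0, -47.0, 109.0]]
knob2 120 [ 450.38858251 -174.34494305  156.00177422] [ 259.79287413 -533.547662    137.97671292] [ 472.30532293 -158.75834481  693.89445144]
roller2 558 [468.03529049  53.37183676 126.15120938] [449.41224773  37.11665888  92.2227577 ] [495.88220396  88.5522691  141.56437041]
```

View pics/scene_crop.png

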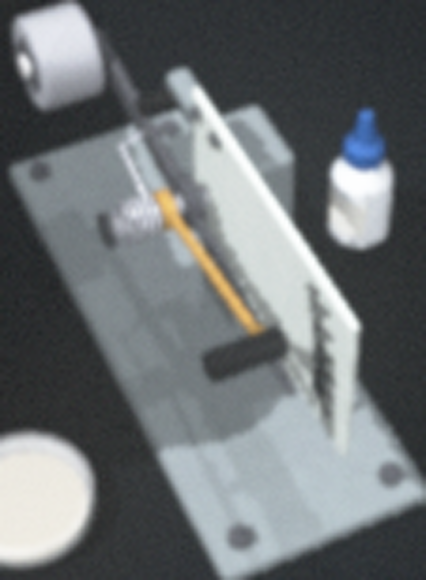

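The scene crop shows the needle rising to the black knob at about (245,352), well above zero. Both views agree on these values:
- Stand origin is near (491.5, -46), yaw about -0.03.
- Knob top is near z 145, reading about 0.31 rad.
- Roller is near (470, 62), top at about 140, as expected.

I'll move above the knob with the fingers shut.

Emit:
arm_command(
  moves=[
    [[-46,-26,0],[0,0,-6],1],
    [[-92,-52,0],[0,0,-13],1],
    [[-140,-78,0],[0,0,-13],1],
    [[-186,-104,0],[0,0,-13],1],
    [[-232,-130,0],[0,0,-13],1],
    [[-278,-156,0],[0,0,-13],1],
    [[-325,-182,0],[0,0,-13],1],
    [[-345,-230,5],[0,0,-13],1],
    [[-365,-280,10],[0,0,-13],1],
    [[-385,-330,15],[0,0,-13],1],
    [[-405,-380,20],[0,0,-13],1],
    [[-425,-430,25],[0,0,-13],1],
    [[-450,-480,35],[0,0,-13],1],
    [[-470,-530,45],[0,0,-13],1],
    [[-483,-555,52],[0,0,-13],1],
    [[-488,-568,55],[0,0,-13],1],
    [[-488,-568,55],[0,0,-13],1],
    [[-488,-568,55],[0,0,-13],1],
    [[-488,-568,55],[0,0,-13],1],
  ],
  newtons=20,
)

```text
time_s: 2.48
position: [461.9, -162.7, 176.7]
ee_rot: [0.012, 1.0, -0.0, 0.0]
wrist_force: [-0.9, -0.2, -0.1]
opening: -0.5
finger_force: 0.0
```

Run:
```python
from h import *
F=[]
for n in ["scene","scene","top","wrist"]:
    s=arm.read_state();F.append(s["wrist_force"]);c=cap(n)
    cv2.imwrite(f"pics/{n}2.png",c["color"][:,:,::-1])
    if n!="wrist":continue
print(np.round(F,2).tolist(),s["position"],s["ee_rot"],s["joint_pos"],s["opening"],s["time_s"])
c=cap("scene");im=c["color"][170:340,220:360,::-1]
w=cv2.imread("pics/wrist2.png");w=cv2.resize(w,(400,300))
im=cv2.resize(im,(400,486),interpolation=cv2.INTER_CUBIC);w=cv2.copyMakeBorder(w,0,186,0,0,0)
cv2.imwrite("pics/a1.png",np.hstack([im,w]))
```

```text
[[-0.93, -0.17, -0.13], [0.64, -0.2, -0.83], [-0.2, 0.07, -1.24], [-0.48, -0.6, 0.11]] [ 461.81535195 -163.14613053  176.5355524 ] [ 1.25257781e-02  9.99921525e-01 -1.39511963e-05  2.21144364e-04] [-4.15081411e-01 -2.48159934e-02  1.58767023e+00  1.47607966e-04
  1.57832055e+00 -1.96082438e+00] -0.059198503038622285 2.625
```

View pics/a1.png

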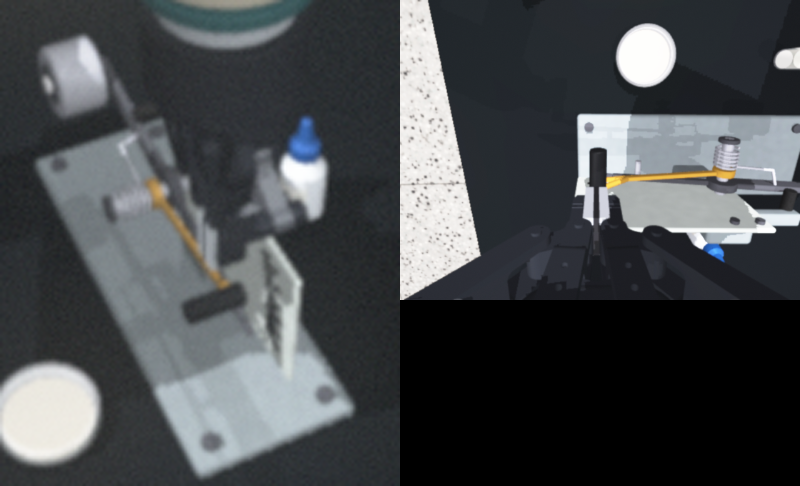

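The left panel shows the fingers above and behind the knob at (215,302). In the wrist view the knob at (598,167) is in line with the fingertips at (597,195), so I'll push down along the arc.

Emit:
arm_command(
  moves=[
    [[0,0,12],[0,0,0],1],
    [[0,0,22],[0,0,0],1],
    [[0,0,27],[0,0,0],1],
    [[0,0,30],[0,0,0],1],
    [[0,0,33],[0,0,0],1],
    [[0,-1,36],[0,0,0],1],
    [[0,-2,39],[0,0,0],1],
    [[0,-2,42],[0,0,0],1],
    [[0,-3,45],[0,0,0],1],
    [[0,-4,48],[0,0,0],1],
    [[0,-4,51],[0,0,0],1],
    [[0,-5,54],[0,0,0],1],
    [[0,-6,57],[0,0,0],1],
    [[0,-6,60],[0,0,0],1],
    [[0,-7,62],[0,0,0],1],
    [[0,-7,63],[0,0,0],1],
    [[0,-7,64],[0,0,0],1],
    [[0,-7,64],[0,0,0],1],
  ],
)

```text
time_s: 4.97
position: [461.5, -170.7, 112.2]
ee_rot: [0.013, 1.0, 0.0, -0.0]
wrist_force: [-0.0, -0.3, -0.2]
opening: 0.0
finger_force: 0.0
```

```bash
cat > look.py <<'E'
from h import *
import sys
k=sys.argv[1];F=[]
for i in range(int(sys.argv[2])):
    s=arm.read_state();F.append(s["wrist_force"]);c=cap("scene" if i%2 else "wrist")
    P=c["color"][170:340,220:360,::-1] if i%2 else c["color"][:,:,::-1]
    cv2.imwrite(f"pics/{k}_{i%2}.png",P)
F=np.array(F);print(F.mean(0).round(2),F[:,2].round(2),s["position"],s["time_s"])
a=cv2.resize(cv2.imread(f"pics/{k}_1.png"),(400,486),interpolation=cv2.INTER_CUBIC)
w=cv2.imread(f"pics/{k}_0.png")[:,180:520];w=cv2.resize(w,(394,486));cv2.imwrite(f"pics/{k}.png",np.hstack([a,w]))
E
python3 look.py b 4
```

```text
[-0.38 -0.24  0.03] [-0.17  0.07  0.58 -0.36] [ 461.54006255 -170.60765111  112.24989992] 5.125
```

View pics/b.png

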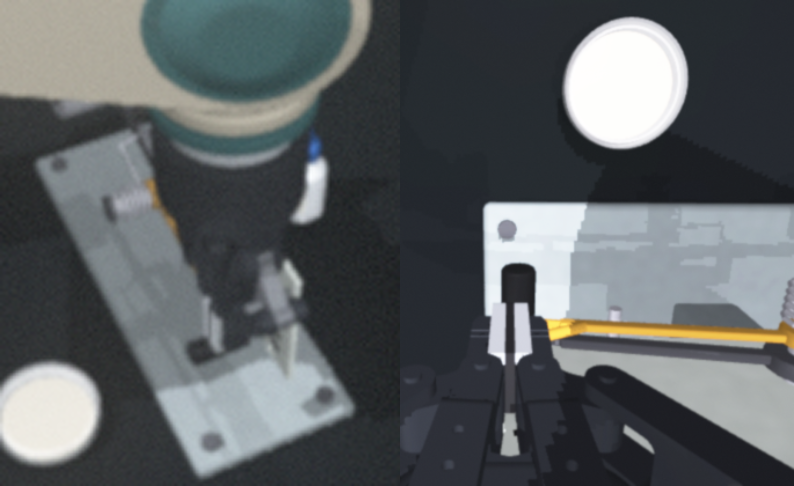

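The fingers are on the knob at (518,285) in the wrist panel, and the hand has come down to just above the pointer. I'll make small steps down to the stop.

Emit:
arm_command(
  moves=[
    [[0,0,1],[0,0,0],1],
    [[0,0,2],[0,0,0],1],
    [[0,0,3],[0,0,0],1],
    [[0,0,3.5],[0,0,0],1],
    [[0,0,3.5],[0,0,0],1],
  ],
)

```text
time_s: 5.8
position: [461.5, -170.6, 108.7]
ee_rot: [0.013, 1.0, 0.0, -0.0]
wrist_force: [0.1, -0.3, 0.5]
opening: 0.2
finger_force: 0.2
```

Emit:
arm_command(
  moves=[
    [[0,0,0.5],[0,0,0],1],
    [[0,0,1],[0,0,0],1],
    [[0,0,1],[0,0,0],1],
  ],
)

```text
time_s: 6.18
position: [461.5, -170.6, 107.7]
ee_rot: [0.013, 1.0, 0.0, -0.0]
wrist_force: [0.6, -0.6, 1.0]
opening: -0.1
finger_force: 0.2
```

Emit:
arm_command(
  moves=[
    [[0,0,0.3],[0,0,0],1],
    [[0,0,0.6],[0,0,0],1],
    [[0,0,0.6],[0,0,0],1],
  ],
)

```text
time_s: 6.55
position: [461.6, -170.7, 107.2]
ee_rot: [0.013, 1.0, 0.0, 0.0]
wrist_force: [-0.0, -0.7, -0.7]
opening: -0.3
finger_force: 0.3
```

Emit:
arm_command(
  moves=[
    [[0,0,0.3],[0,0,0],1],
    [[0,0,0.5],[0,0,0],1],
    [[0,0,0.5],[0,0,0],1],
  ],
)

```text
time_s: 6.92
position: [461.6, -170.7, 106.9]
ee_rot: [0.013, 1.0, -0.0, 0.0]
wrist_force: [-1.5, 0.4, 3.5]
opening: -0.1
finger_force: 1.5
```

Emit:
arm_command(
  moves=[
    [[0,0,0.3],[0,0,0],1],
    [[0,0,0.5],[0,0,0],1],
    [[0,0,0.5],[0,0,0],1],
  ],
)

```text
time_s: 7.3
position: [461.7, -170.7, 106.8]
ee_rot: [0.013, 1.0, -0.0, 0.0]
wrist_force: [-1.4, 0.8, 6.2]
opening: -0.1
finger_force: 2.9
```

```bash
python3 look.py c 6
```

```text
[-1.87  0.19  5.8 ] [6.23 5.38 5.65 6.25 5.83 5.47] [ 461.71914361 -170.72024088  106.75166068] 7.55
```

View pics/c.png

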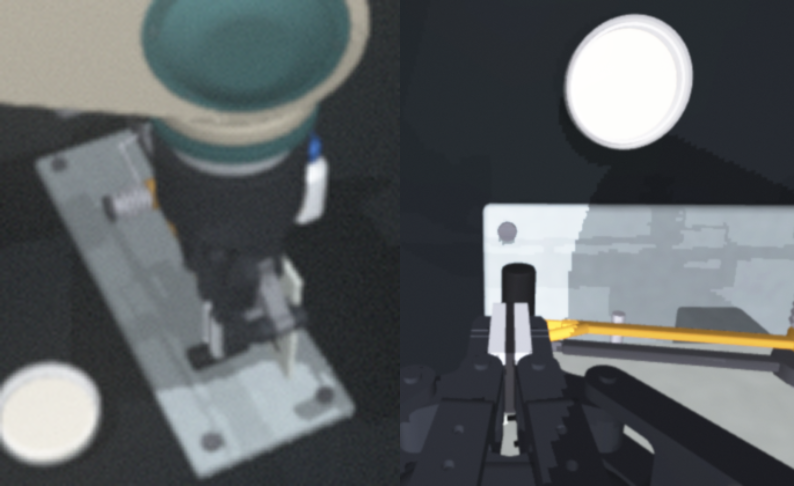

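The drag hand is on its stop: the force rose to 5.8 N at z 106.75, against 107 expected. In the wrist panel the needle lies along the pointer. I'll release slowly and go to the roller.

Emit:
arm_command(
  moves=[
    [[0,0,-0.7],[0,0,0],1],
    [[0,0,-1.5],[0,0,0],1],
    [[0,0,-4],[0,0,0],1],
    [[0,0,-12],[0,0,0],1],
    [[0,0,-30],[0,0,0],1],
    [[0,0,-55],[0,0,0],1],
    [[0,0,-72],[0,0,0],1],
    [[0,0,-72],[0,0,0],1],
    [[0,20,-72],[0,0,0],1],
    [[0,55,-72],[0,0,0],1],
    [[-1,95,-72],[0,0,0],1],
    [[-2,135,-72],[0,0,0],1],
    [[-3,175,-72],[0,0,0],1],
    [[-3,210,-72],[0,0,0],1],
    [[-3,228,-68],[0,0,0],1],
    [[-3,232,-62],[0,0,0],1],
    [[-3,232,-58],[0,0,0],1],
    [[-3,232,-58],[0,0,0],1],
    [[-3,232,-58],[0,0,0],1],
    [[-3,232,-58],[0,0,0],1],
  ],
)

```text
time_s: 10.1
position: [470.7, 60.8, 164.4]
ee_rot: [0.013, 1.0, 0.0, 0.0]
wrist_force: [-0.4, -1.0, 1.2]
opening: -0.2
finger_force: 0.0
```

```bash
python3 look.py d 8
```

```text
[ 0.11 -0.2   0.06] [ 1.15 -0.02 -0.24  0.22  0.06  0.25 -0.91  0.  ] [470.56530703  61.20546572 164.25194855] 10.45
```

View pics/d.png

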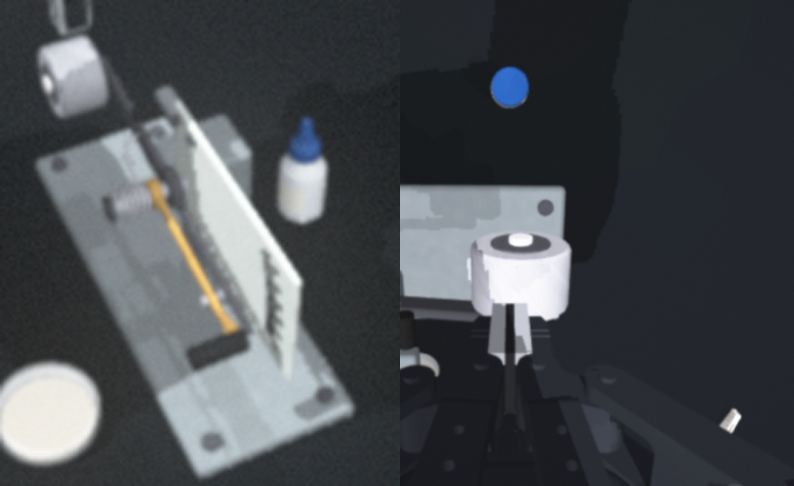

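The left panel shows the needle down near zero with the knob at (218,349). On the right, the roller at (520,275) is about 5 mm to +y of the fingertips at (510,330), so I'll shift +4 mm and come down slowly.

Emit:
arm_command(
  moves=[
    [[0,2,8],[0,0,0],1],
    [[0,4,15],[0,0,0],1],
    [[0,4,19],[0,0,0],1],
    [[0,4,20.5],[0,0,0],1],
    [[0,4,21.5],[0,0,0],1],
    [[0,4,22.5],[0,0,0],1],
    [[0,4,23.2],[0,0,0],1],
    [[0,4,24],[0,0,0],1],
    [[0,4,24.7],[0,0,0],1],
    [[0,4,25.2],[0,0,0],1],
    [[0,4,25.2],[0,0,0],1],
  ],
)

```text
time_s: 11.88
position: [470.8, 65.2, 139.4]
ee_rot: [0.013, 1.0, 0.0, 0.0]
wrist_force: [-2.1, -0.1, 4.3]
opening: 0.2
finger_force: 2.5
```

Emit:
arm_command(
  moves=[
    [[0,0,0.5],[0,0,0],1],
    [[0,0,1],[0,0,0],1],
    [[0,0,1.5],[0,0,0],1],
    [[0,0,2],[0,0,0],1],
    [[0,0,2],[0,0,0],1],
  ],
)

```text
time_s: 12.5
position: [470.8, 65.2, 137.5]
ee_rot: [0.013, 1.0, 0.0, 0.0]
wrist_force: [-2.0, -0.5, 5.5]
opening: 0.1
finger_force: 3.2
```

Emit:
arm_command(
  moves=[
    [[0,0,0.8],[0,0,0],1],
    [[0,0,1.6],[0,0,0],1],
    [[0,0,2.4],[0,0,0],1],
    [[0,0,3.2],[0,0,0],1],
    [[0,0,4],[0,0,0],1],
    [[0,0,4.8],[0,0,0],1],
    [[0,0,5.6],[0,0,0],1],
    [[0,0,6.4],[0,0,0],1],
    [[0,0,7.2],[0,0,0],1],
    [[0,0,8],[0,0,0],1],
    [[0,0,8.8],[0,0,0],1],
    [[0,0,9.6],[0,0,0],1],
    [[0,0,10],[0,0,0],1],
    [[0,0,10],[0,0,0],1],
  ],
)

```text
time_s: 14.25
position: [470.9, 65.3, 127.8]
ee_rot: [0.013, 1.0, 0.0, 0.001]
wrist_force: [-2.8, 0.1, 7.6]
opening: -0.0
finger_force: 4.1
```

```bash
python3 look.py e 6
```

```text
[-2.9   0.3   8.24] [7.65 8.4  8.49 7.73 8.71 8.46] [470.89972747  65.27690214 127.78907463] 14.5
```

Emit:
arm_command(
  moves=[
    [[0,0,0.8],[0,0,0],1],
    [[0.1,0,1.6],[0,0,0],1],
    [[0.1,0,2.4],[0,0,0],1],
    [[0.2,0,3.2],[0,0,0],1],
    [[0.2,0,4],[0,0,0],1],
    [[0.3,0,4.8],[0,0,0],1],
    [[0.3,0,5.6],[0,0,0],1],
    [[0.3,0,6.4],[0,0,0],1],
    [[0.4,0,7.2],[0,0,0],1],
    [[0.4,0,8],[0,0,0],1],
    [[0.4,0,8.8],[0,0,0],1],
    [[0.4,0,9.6],[0,0,0],1],
    [[0.4,0,10.4],[0,0,0],1],
    [[0.4,0,11.2],[0,0,0],1],
    [[0.4,0,11.7],[0,0,0],1],
    [[0.4,0,12],[0,0,0],1],
    [[0.4,0,12],[0,0,0],1],
  ],
)

```text
time_s: 16.68
position: [470.9, 65.2, 116.4]
ee_rot: [0.013, 1.0, 0.0, 0.001]
wrist_force: [-2.9, -0.3, 11.6]
opening: 0.0
finger_force: 5.3
```

```bash
python3 look.py f 8
```

```text
[-2.76  0.09 10.26] [11.55  9.68 10.32 10.17 10.18  9.74 10.88  9.54] [470.90642535  65.22956031 116.35367689] 17.025
```

Emit:
arm_command(
  moves=[
    [[0.1,0,0.7],[0,0,0],1],
    [[0.2,0,1.4],[0,0,0],1],
    [[0.3,0,2.1],[0,0,0],1],
    [[0.4,0,2.8],[0,0,0],1],
    [[0.5,0,3.5],[0,0,0],1],
    [[0.5,0,4.2],[0,0,0],1],
    [[0.5,0,4.9],[0,0,0],1],
    [[0.5,0,5.6],[0,0,0],1],
    [[0.5,0,6.3],[0,0,0],1],
    [[0.5,0,6.9],[0,0,0],1],
    [[0.5,0,7.3],[0,0,0],1],
    [[0.5,0,7.5],[0,0,0],1],
    [[0.5,0,7.5],[0,0,0],1],
  ],
)

```text
time_s: 18.7
position: [470.9, 65.2, 109.4]
ee_rot: [0.013, 1.0, 0.0, 0.002]
wrist_force: [-1.8, 0.2, 11.8]
opening: 0.1
finger_force: 6.1
```

```bash
python3 look.py g 8
```

```text
[-2.08  0.13 11.99] [11.77 11.63 11.83 11.86 12.36 12.27 12.29 11.91] [470.85327839  65.25652192 109.3195216 ] 19.05
```

Fz is averaging 12.0 N. I'll hold.

Emit:
arm_command(
  moves=[
    [[0,0,0],[0,0,0],1],
    [[0,0,0],[0,0,0],1],
    [[0,0,0],[0,0,0],1],
    [[0,0,0],[0,0,0],1],
    [[0,0,0],[0,0,0],1],
    [[0,0,0],[0,0,0],1],
    [[0,0,0],[0,0,0],1],
    [[0,0,0],[0,0,0],1],
    [[0,0,0],[0,0,0],1],
    [[0,0,0],[0,0,0],1],
    [[0,0,0],[0,0,0],1],
  ],
)

```text
time_s: 20.48
position: [470.9, 65.2, 109.4]
ee_rot: [0.013, 1.0, 0.0, 0.002]
wrist_force: [-1.8, -0.4, 11.5]
opening: 0.2
finger_force: 6.1
```

```bash
python3 look.py i 6
```

```text
[-1.96  0.04 12.02] [11.45 11.94 12.6  12.12 11.54 12.45] [470.88036974  65.26773367 109.35913953] 20.725
```

I held a steady 12.0 N for 2 s. Now I'll let the arm rise slowly.

Emit:
arm_command(
  moves=[
    [[0,0,-0.8],[0,0,0],1],
    [[0,0,-1.6],[0,0,0],1],
    [[0,0,-2.4],[0,0,0],1],
    [[0,0,-3.2],[0,0,0],1],
    [[0,0,-4],[0,0,0],1],
    [[0,0,-4.8],[0,0,0],1],
    [[0,0,-5.6],[0,0,0],1],
    [[0,0,-6.4],[0,0,0],1],
    [[0,0,-7.2],[0,0,0],1],
    [[0,0,-8],[0,0,0],1],
    [[0,0,-8.8],[0,0,0],1],
    [[0,0,-9.6],[0,0,0],1],
    [[0,0,-10.4],[0,0,0],1],
    [[0,0,-11.2],[0,0,0],1],
    [[0,0,-12],[0,0,0],1],
    [[0,0,-12.8],[0,0,0],1],
    [[0,0,-13.6],[0,0,0],1],
    [[0,0,-14.4],[0,0,0],1],
    [[0,0,-15.2],[0,0,0],1],
    [[0,0,-16],[0,0,0],1],
  ],
)

```text
time_s: 23.28
position: [470.7, 65.2, 124.6]
ee_rot: [0.013, 1.0, 0.0, 0.001]
wrist_force: [0.4, -0.2, 6.5]
opening: -0.1
finger_force: 3.8
```

Emit:
arm_command(
  moves=[
    [[0,0,-0.8],[0,0,0],1],
    [[0,0,-1.6],[0,0,0],1],
    [[0,0,-2.4],[0,0,0],1],
    [[0,0,-3.2],[0,0,0],1],
    [[0,0,-4],[0,0,0],1],
    [[0,0,-4.8],[0,0,0],1],
    [[0,0,-5.6],[0,0,0],1],
    [[0,0,-6.4],[0,0,0],1],
    [[0,0,-7.2],[0,0,0],1],
    [[0,0,-8],[0,0,0],1],
    [[0,0,-8.8],[0,0,0],1],
    [[0,0,-9.6],[0,0,0],1],
    [[0,0,-10.4],[0,0,0],1],
    [[0,0,-11.2],[0,0,0],1],
    [[0,0,-12],[0,0,0],1],
    [[0,0,-12.5],[0,0,0],1],
    [[0,0,-13],[0,0,0],1],
    [[0,0,-13.5],[0,0,0],1],
    [[0,0,-14],[0,0,0],1],
    [[0,0,-14.5],[0,0,0],1],
  ],
)

```text
time_s: 25.78
position: [470.4, 65.2, 138.5]
ee_rot: [0.013, 1.0, 0.0, 0.001]
wrist_force: [2.7, -0.2, 5.3]
opening: 0.3
finger_force: 2.4
```

Emit:
arm_command(
  moves=[
    [[0,0,-0.5],[0,0,0],1],
    [[0,0,-1],[0,0,0],1],
    [[0,0,-1.5],[0,0,0],1],
    [[0,0,-2],[0,0,0],1],
    [[0,0,-2.5],[0,0,0],1],
    [[0,0,-3],[0,0,0],1],
    [[0,0,-4],[0,0,0],1],
    [[0,0,-6],[0,0,0],1],
    [[0,0,-12],[0,0,0],1],
    [[0,0,-25],[0,0,0],1],
    [[0,0,-45],[0,0,0],1],
    [[0,0,-60],[0,0,0],1],
    [[0,0,-60],[0,0,0],1],
    [[0,0,-60],[0,0,0],1],
  ],
)

```text
time_s: 27.52
position: [469.5, 65.2, 197.4]
ee_rot: [0.013, 1.0, 0.0, -0.0]
wrist_force: [0.6, 0.7, -0.4]
opening: -0.2
finger_force: 0.0
```

```bash
python3 look.py j 2
python3 - <<'E'
from h import *
c=cap("scene");P=pts(c);v,u=np.mgrid[0:420,0:560];s=.7
m=(c["color"].max(-1)<70)&(abs(P[...,0]-460)<20)&(abs(P[...,1]+165)<25)&(abs(P[...,2]-130)<35);q=P[m];z=np.percentile(q[:,2],97)-7
print("knob",m.sum(),q.mean(0),z,np.arcsin((z-100)/125))
m=(abs(P[...,0]-470)<18)&(abs(P[...,1]-66)<30)&(abs(P[...,2]-120)<30);print("roller top",np.percentile(P[m][:,2],98))
E
```

```text
[-0.02  0.22 -0.27] [-0.38 -0.16] [469.38902305  65.17455705 197.18917895] 27.575
knob 96 [ 454.94462042 -166.53868152  138.38869149] 134.0460211768252 0.2758533976898537
roller top 140.92169695862452
```

View pics/j.png

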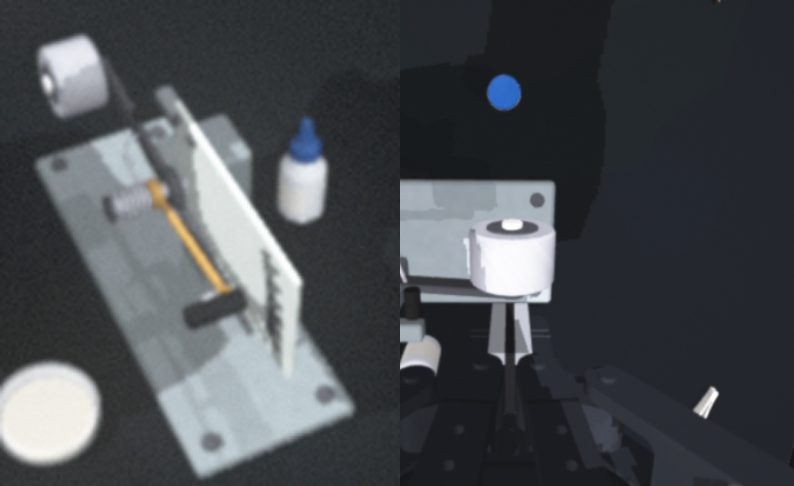

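The picture shows the drag hand standing up the scale with its knob at (215,307), reading about 0.28 against about 0.28 expected. The roller at (72,77) is back at its stop with its top at 141, and the robot is clear of everything.

```bash
python3 -c "
from workcell import arm
print(arm.finish_job())"
```

```text
the job is handed in; nothing more can be done
None
```

The job is handed in: I pushed the drag hand down to zero, held the roller at a steady 12.0 N for 2 s, and let the arm rise slowly to its stop, leaving the drag hand standing at about 0.28 rad.

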